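# Pull the digester's filter plate and hold it over the drip tray

## Task

Swing the flap on the front of the block digester up and back past upright so that it stays open, then draw the filter plate (the one with the tall grip tab) straight up out of its slot, leaving the low blanking plate where it is. Carry the filter plate to the white drip tray and hold it there for draining: upright with its tab on top, over the middle of the tray, its lower edge about 10 cm above the tray's floor and its broad faces running along the tray's long sides. Finish while still holding it like that, gripped and still, with the flap left standing open and the amber jar and small white dish on the bench left where they are.

Things in the scene. Friction and masses are not known exactly. Their poses are not given: they have to be found in the camera images.
- digester: grey block digester, fixed, x -76 to 185, y +-90, 100 mm high. Origin on the bench under its front bay; x from the flap's handle edge to its hinge, y along the hinge. Bay under the flap: open pit, inside x -70 to 60, y +-84 mm, floor 8 mm and rim 100 mm above the bench, two plate slots at x -7.5, y -28 and +28 mm (guides 34 mm high). Behind: tube wells, fixed tubes to 141 mm high at x 165.
- flap (a joint): flap's hinge angle, rad: 0 shut (level), 1.57 upright, stop at 1.9. Starts shut or a little ajar. Stiff hinge: the flap stays where it is left; about 2 N at the handle lifts it. Flap 145 mm from hinge to free edge, 180 mm along the hinge, 6 mm thick; the free edge is on the digester's -x side and swings up and over towards +x.
- flap_handle (a point): middle of the steel handle bar on the flap's outer face: round bar, 10 mm diameter, 70 mm clear between its posts, parallel to the hinge (digester's y). Its centre line is 38 mm off the outer face (44 mm off the hinge's plane), 132 mm from the hinge along the flap and 13 mm from the free edge. The bar can turn between the fingers.
- flap_hinge (a point): middle of the flap's hinge axis, at the flap's underside, 64 mm along +x from the digester's origin and 100 mm above the bench; the axis runs along the digester's y
- filter_tab (a point): centre of the filter plate's grip tab. Aluminium mesh plate 90 (own x) x 6 (y) x 50 mm high; tab 30 (x) x 8 (y) x 35 mm high on the middle of its top edge; about 90 g. This point is 67.5 mm above the lower edge. Starts upright in one of the two slots (either), under the flap, this point 75.5 mm above the bench, own x along the digester's x, z up; 1.5 mm play. Pinch the tab along own y.
- blank_mid (a point): centre of the low blanking plate, plain aluminium 90 x 6 x 35 mm, upright in the other slot, top edge 43 mm above the bench. Stays where it is.
- tray: white plastic drip tray fixed on the bench, 120 mm (own x) x 200 mm (own y, the long side), 22 mm high, 4 mm walls and floor. Origin at the centre of its underside.
- jar: bystander: amber jar with white cap, 46 mm diameter, 75 mm high; origin under its centre. Leave alone.
- dish: bystander: small white dish, 52 mm diameter, 18 mm high; origin under its centre. Leave alone.
Things that resemble listed ones, but are neither listed nor needed, are in the scene too. Of the things that look like the tray, take the one that is nearest to the robot's base at the start.

How it is judged (in metres and radians):
On the way, in this order (a step that is already met when the one before it is completed fails the run):
1. the flap has been swung up past upright (1.45 rad or more) with the filter plate still in its slot (value of joint flap above 1.45 rad and z of filter_tab in the frame of digester below 0.09 m), for 0.2 s.
2. the filter plate, gripped, has been drawn up until its lower edge is clear of the bay's rim (z of filter_tab in the frame of digester above 0.175 m and contact force between the fingers and filter above 1 N), for 0.2 s.
At the end, for the whole second after the job is handed in: Filter plate held still in the fingers, upright within 0.2 rad, tab on top, within 30 mm across and 40 mm along of the tray's middle, lower edge 50-160 mm above its floor, faces along its long sides within 0.2 rad; flap open over 1.3 rad; blanking plate moved under 15 mm (x of filter_tab in the frame of tray between -0.03 and 0.03 m and y of filter_tab in the frame of tray between -0.04 and 0.04 m and z of filter_tab in the frame of tray between 0.1215 and 0.2315 m and angle between filter_tab's own z axis and vertical below 0.2 rad and angle between the x axis of filter_tab and the y axis of tray, either way round below 0.2 rad and contact force between the fingers and filter above 1 N and contact force between filter and tray below 0.1 N and linear speed of filter below 0.03 m/s and value of joint flap above 1.3 rad and distance of blank_mid from where it was at the start of the episode below 0.015 m); the arm keeps its last pose, push and grip.
It fails at once if the jar or dish was shifted by more than 40 mm (distance of any of jar, dish from where it was at the start of the episode above 0.04 m).
It fails at once if the blanking plate was pulled from its slot (distance of blank_mid from where it was at the start of the episode above 0.03 m).
It also fails if it takes over 64 s, if anything falls off the work surface, if the arm or the gripper's body presses on something with over 40 N, if the wrist force passes 120 N, or if a joint passes its speed limit or range.

## Robot

A 7-joint arm with a two-finger parallel gripper is mounted at the origin on the work surface. World frame = base frame: x ahead of the robot, y to its left, z up, the work surface at z = 0. Lengths are in mm, angles in rad, forces in N, time in s.
With the tool pointing down it reaches from about 425 to 1025 mm from the base axis. Payload 3.6 kg.
Tool frame: the origin (TCP) lies at the very end of the fingers, on their centre line; the grasp point (between the pads) lies hold_point_z behind it (hold_point_z is the distance from the TCP to the grasp point, in mm); z points along the fingers, x is the direction in which the jaws open and shut, and the axes are right-handed (so a half turn about z gives the same grasp; the last joint's range is limited). The gripper opens to 85 mm and grips with 20 to 120 N. Pads are 22 mm wide; open, the fingers measure 114 mm over their backs; the gripper's body (76 mm by 85 mm) begins 54 mm behind the grasp point. The pads swing forward as they close: fully open they stand 13 mm farther back than shut.
Start: joints at [1.125, 0.591, 0.048, 1.609, -0.033, 0.943, -0.034], TCP at [250.508, -680.349, 231.302] pointing down, gripper open.
Joint ranges: [-2.69, 2.69], [-0.47, 2.24], [-1.27, 1.36], [0.19, 2.51], [-1.53, 4.68], [0.08, 2.07], [-3.09, 3.09]. Speed limits (rad/s): [2.57, 2.57, 3.14, 3.14, 3.14, 3.14, 3.14].

## Interface

Orientations are given as a unit quaternion [w, x, y, z].
In Python, from plant import * gives the robot as it stands. The module is installed in compiled form; this text tells all that it offers.
- The arm moves only by the shell command python3 -m pendant 'ROWS' [FORCE]. ROWS is JSON, a list of rows, each a list of 7 numbers: the turn, a rotation vector about the tool's x, y, z in units of pi/4 rad (1.0 is pi/4 rad), then the shift along the tool's x, y, z in units of 250 mm (1.0 is 250 mm), then the gripper command: -1 is shut, 1 is fully open, values between are in proportion. A call has 1 to 5 rows; each row is the pose to reach, as a shift and turn from the pose commanded when the call began, along the tool's axes at that moment; what a row does not reach only later rows make up. A row lasts 1/10 s, in which the tool goes at most 50 mm and 8.59 degrees, less where a joint would pass 70% of its speed; a pose out of reach is approached as far as the arm can. A call with a number of a shift or a turn outside -1 to 1 is refused whole. A call with a gripper value outside its range is refused whole. The fingers move at their own pace and stop on an object; FORCE is the grip in N (left out, the last holds). Time passes only in rows, so rows that repeat a pose let the fingers close. It gives the time, the measured TCP pose, the force and the opening at its end, in the units of the state.
- observe(): the state, without advancing time (a new reading comes with each control period).
- get_image(name): name is "scene" or "side" or "wrist"; returns a dict with "color" (384x512x3 uint8, red, green, blue), "fx", "fy", "cx", "cy" (pixels), "world_from_camera" (4x4, takes a point from camera to world coordinates). Camera axes: x right, y down, z forward; pixel columns grow to the right and rows downward; lengths in mm; the calibration is good to about 2 mm. A picture is of the moment at which its call begins. There is no depth.
- close_job(): hands the job in, once; it reports no verdict.
The state is a dict: "t": time; "joint_positions": joint angles; "qd": joint speeds; "effort": joint torques, N m; "ee_pos": TCP position; "tcp_rot": TCP orientation; "contact_force": force on the tool from outside, world axes, zero at the start; "moment": the same for the moment, N m; "width": finger opening in mm.
Only numpy, scipy, OpenCV 4.12 (cv2) and the standard library are available. Lean on these libraries where they do the work, as an engineer would, in place of code of your own. Each camera call takes 0.05 s, during which the arm holds its last target. There are 200 camera calls.

## Working session

There is one attempt and no reset: what is moved stays moved. The work goes in short steps, Python scripts to look and compute and a shell command to move; the robot and the scene stay as the last step left them, time stands still between calls to the robot, and variables do not carry over. Pictures are saved under pics/ and viewed, about 8 in all and at most 12, crops included, and the job is handed in when it is done.

```bash
mkdir -p pics; python3 - <<'E'
from plant import *
import cv2,json
o=observe();print({k:(o[k] if not hasattr(o[k],'tolist') else o[k].tolist()) for k in o})
import pickle
d={}
for n in("scene","side","wrist"):
    d[n]=get_image(n);cv2.imwrite(f"pics/{n}0.png",cv2.resize(d[n]["color"][:,:,::-1],None,fx=1.5,fy=1.5,interpolation=cv2.INTER_CUBIC))
    print(n,d[n]["fx"],d[n]["cx"],d[n]["cy"],d[n]["world_from_camera"])
pickle.dump(d,open("d0.pkl","wb"))
E
```

```text
{'t': 0.0, 'joint_positions': [1.1245028037093925, 0.5921384838379061, 0.04830535699347784, 1.6098360359707136, -0.03330068309801591, 0.942721117926495, -0.03373655898710881], 'qd': [0.00037939756404835106, -0.0001316271238242787, -3.347082574399916e-05, 0.0017906553742416539, 0.0002273452779180531, -0.0008622337463037162, 1.5213750677302513e-05], 'effort': [0.0007876657218730543, -54.869624376297, 1.5465666353702545, -19.812651872634888, 0.009327145235147327, 0.008726285886950791, -3.924258891174759e-06], 'ee_pos': [250.21440808263674, -679.5578844845189, 230.122009983212], 'tcp_rot': [-0.0006018873993457676, 0.8202301814118416, -0.5720324546926784, -0.0009787803252822554], 'contact_force': [0.9944015236466003, 0.5275360839822945, -0.8102364436004643], 'moment': [-0.02840931039205072, -0.017565465388050285, -0.004159655623207358], 'width': 85.43033399902768}
scene 493.26046753038 262.6247141021396 199.67655008600923 [[-3.17238693e-01  6.83757280e-01 -6.57141989e-01  1.43990726e+03]
 [ 9.48345467e-01  2.29238554e-01 -2.19295599e-01  4.03535784e+02]
 [ 6.97316667e-04 -6.92766676e-01 -7.21161456e-01  1.07862518e+03]
 [ 0.00000000e+00  0.00000000e+00  0.00000000e+00  1.00000000e+00]]
side 488.07816413002377 255.56007675513467 194.48539843313742 [[-9.98451833e-01 -1.61478169e-02  5.32276661e-02  4.47054234e+02]
 [-5.14928048e-02  6.30199664e-01 -7.74723741e-01  1.15364096e+03]
 [-2.10339602e-02 -7.76265181e-01 -6.30055506e-01  9.74311708e+02]
 [ 0.00000000e+00  0.00000000e+00  0.00000000e+00  1.00000000e+00]]
wrist 332.3840565869081 254.7960528371776 192.48125741779984 [[ 3.45640587e-01 -9.01183735e-01 -2.61534817e-01  3.15715109e+02]
 [-9.38366585e-01 -3.32199216e-01 -9.54559214e-02 -6.57762644e+02]
 [-8.58337364e-04  2.78408973e-01 -9.60462236e-01  3.73176557e+02]
 [ 0.00000000e+00  0.00000000e+00  0.00000000e+00  1.00000000e+00]]
```

View pics/scene0.png

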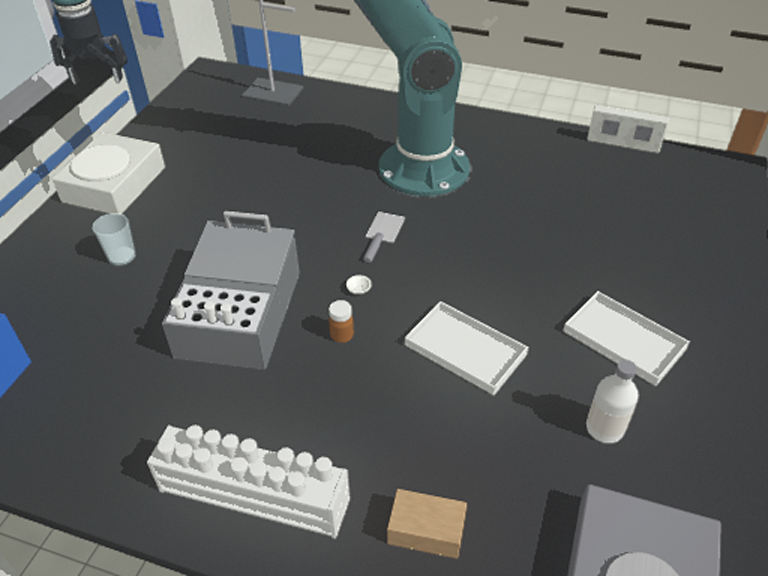

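View pics/side0.png

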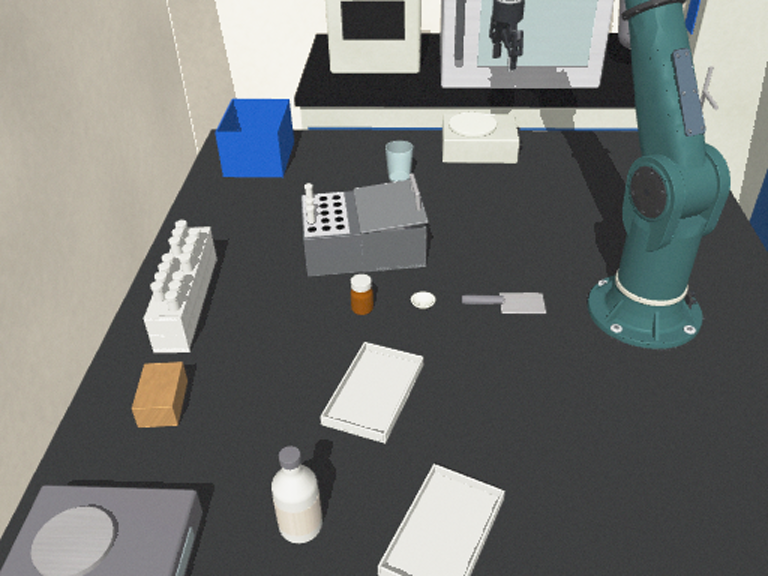

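The scene view shows the digester at about (230,290) with its handle at (247,215), the jar at (341,321), the dish at (359,285), and two trays at (466,347) and (626,337). The side view shows the flap slightly ajar. I'll enlarge the digester next.

```bash
cat > h.py <<'E'
import numpy as np, cv2
def ray(im,u,v):
    M=im["world_from_camera"];d=M[:3,:3]@[(u-im["cx"])/im["fx"],(v-im["cy"])/im["fy"],1.];return M[:3,3],d/np.linalg.norm(d)
def plane(im,u,v,z):
    c,d=ray(im,u,v);return c+d*(z-c[2])/d[2]
def tri(rs):
    A=sum(np.eye(3)-np.outer(d,d) for c,d in rs);b=sum((np.eye(3)-np.outer(d,d))@c for c,d in rs);return np.linalg.solve(A,b)
def proj(im,p):
    M=np.linalg.inv(im["world_from_camera"]);q=M[:3,:3]@p+M[:3,3];return np.array([q[0]/q[2]*im["fx"]+im["cx"],q[1]/q[2]*im["fy"]+im["cy"]])
E
python3 - <<'E'
import pickle,cv2,numpy as np
d=pickle.load(open("d0.pkl","rb"))
a=d["scene"]["color"][135:250,105:205,::-1];b=d["side"]["color"][110:190,195:293,::-1]
a=cv2.resize(a,None,fx=4,fy=4,interpolation=cv2.INTER_CUBIC);b=cv2.resize(b,None,fx=4,fy=4,interpolation=cv2.INTER_CUBIC)
o=np.zeros((460,792,3),np.uint8);o[:460,:400]=a;o[:320,400:]=b;cv2.imwrite("pics/crop0.png",o)
E
```

```text
(no output)
```

View pics/crop0.png

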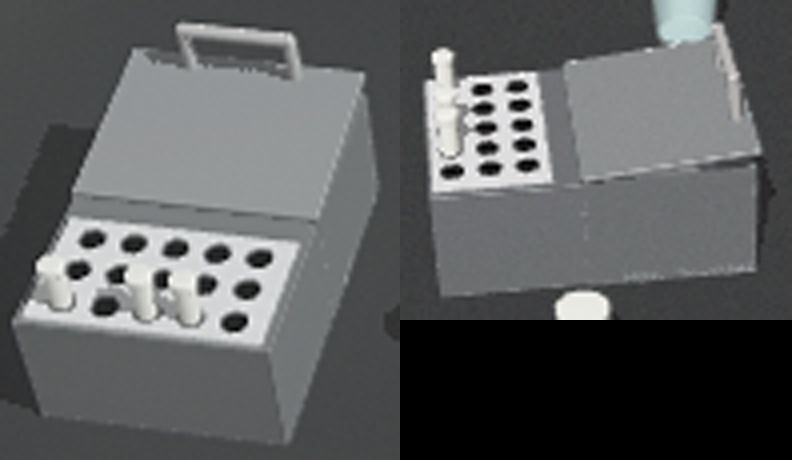

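```bash
cat > fit.py <<'E'
import pickle
from h import *
from scipy.optimize import least_squares
d=pickle.load(open("d0.pkl","rb"))
S=lambda X,Y:(105+X/4,135+Y/4); D=lambda X,Y:(195+(X-400)/4,110+Y/4)
def fl(s,h,y,q): return np.array([64-s*np.cos(q)+h*np.sin(q),y,100+s*np.sin(q)+h*np.cos(q)])
obs=[("scene",S(287,442),(185,90,0)),("scene",S(42,414),(185,-90,0)),("scene",S(268,348),(185,90,100)),("scene",S(15,322),(185,-90,100)),
("side",D(442,296),(185,90,0)),("side",D(755,270),(-76,90,0)),("side",D(430,190),(185,90,100)),
("scene",S(366,72),"f",(145,6,90)),("scene",S(134,50),"f",(145,6,-90)),("scene",S(318,221),"f",(0,6,90)),("scene",S(74,195),"f",(0,6,-90)),("scene",S(239,34),"f",(132,44,0)),
("side",D(758,152),"f",(145,6,90)),("side",D(582,182),"f",(0,6,90)),("side",D(565,62),"f",(0,6,-90)),("side",D(728,73),"f",(132,44,0))]
def W(p,P):
    c,s=np.cos(P[2]),np.sin(P[2]);return np.array([P[0]+c*p[0]-s*p[1],P[1]+s*p[0]+c*p[1],p[2]])
def res(P):
    r=[]
    for o in obs:
        p=np.array(o[2]) if o[2]!="f" else fl(*o[3],P[3])
        r+=list(proj(d[o[0]],W(p,P))-o[1])
    return r
if __name__=="__main__":
    r=least_squares(res,[500,-300,0,0.05],loss="soft_l1");print(r.x);print(np.round(np.reshape(r.fun,(-1,2)),1).tolist())
    P=r.x;np.save("P.npy",P)
    for n,p in(("handle",fl(132,44,0,P[3])),("hinge",(64,0,100)),("slot-",(-7.5,-28,75.5)),("slot+",(-7.5,28,75.5))):print(n,W(np.array(p),P).round(1))
    for n,uv in(("A",[(440,303),(527,347),(493,391),(405,345)]),("B",[(597,292),(689,343),(656,381),(564,328)])):
        q=np.array([plane(d["scene"],u/1.5,v/1.5,22) for u,v in uv]);print(n,q.round(0).tolist(),q.mean(0).round(1),np.hypot(*q.mean(0)[:2]))
    q=np.array([plane(d["side"],u/1.5,v/1.5,22) for u,v in [(367,343),(423,358),(385,440),(321,417)]]);print("A side",q.round(0).tolist(),q.mean(0))
    for n,u,v,z in(("jar",340,310,75),("dish",359,283,15)):print(n,plane(d["scene"],u/1.5,v/1.5,z).round(0))
E
python3 fit.py
```

```text
[ 5.32752189e+02 -2.13222928e+02  1.73030676e-01  3.24702394e-02]
[[0.9, -0.1], [0.2, -0.6], [1.0, -0.4], [-1.0, -1.4], [-1.2, 0.3], [-0.5, -0.4], [-1.0, 1.6], [0.3, 0.2], [0.4, -0.1], [0.0, -2.1], [-0.7, -2.4], [-0.2, 0.1], [0.8, 1.1], [-0.7, -1.3], [-1.5, -0.6], [-0.5, -3.7]]
handle [ 467.2 -224.7  148.3]
hinge [ 595.8 -202.2  100. ]
slot- [ 530.2 -242.1   75.5]
slot+ [ 520.5 -186.9   75.5]
A [[457.0, 171.0, 22.0], [515.0, 357.0, 22.0], [634.0, 320.0, 22.0], [582.0, 139.0, 22.0]] [547.1 246.7  22. ] 600.2000688314027
B [[328.0, 461.0, 22.0], [408.0, 643.0, 22.0], [520.0, 592.0, 22.0], [445.0, 414.0, 22.0]] [425.5 527.3  22. ] 677.5176453071485
A side [[551.0, 138.0, 22.0], [444.0, 176.0, 22.0], [505.0, 371.0, 22.0], [617.0, 325.0, 22.0]] [528.96070443 252.24988273  22.        ]
jar [583.  12.  75.]
dish [449.  -2.  15.]
```

```bash
sed -i 's/S(318,221),"f",(0,6,90)/S(318,221),"f",(0,0,90)/;s/S(74,195),"f",(0,6,-90)/S(74,195),"f",(0,0,-90)/;s/,("side",D(728,73),"f",(132,44,0))//' fit.py; python3 fit.py
cat > go.py <<'E'
import sys
from plant import *
from h import *
from scipy.spatial.transform import Rotation as R
def go(x,y,z,yaw):
    """rows needed for tool-down TCP at x,y,z with tool x at world yaw"""
    o=observe();w,a,b,c=o["tcp_rot"];r=R.from_quat([a,b,c,w])
    T=R.from_euler("z",yaw)*R.from_euler("x",np.pi)
    print("t",round(o["t"],2),"pos",np.round(o["ee_pos"],1),"w",round(o["width"],1),"F",np.round(o["contact_force"],1),"xaxis yaw",round(float(np.arctan2(*r.as_matrix()[[1,0],0])),3))
    print("turn",((r.inv()*T).as_rotvec()/(np.pi/4)).round(3),"shift",(r.inv().apply(np.array([x,y,z])-o["ee_pos"])/250).round(3))
if __name__=="__main__": go(*map(float,sys.argv[1:5]))
E
python3 go.py 467 -225 300 0.173; python3 -c "
import plant;print([n for n in dir(plant) if n[0]!='_']);print(getattr(plant,'hold_point_z',None))"
```

```text
[ 5.33009393e+02 -2.13468115e+02  1.73549928e-01  4.22762960e-02]
[[0.8, -0.1], [0.1, -0.6], [0.9, -0.3], [-1.1, -1.4], [-1.3, 0.3], [-0.5, -0.4], [-1.1, 1.6], [0.2, -0.1], [0.2, -0.4], [0.2, -0.6], [-0.4, -0.8], [-0.4, -0.1], [0.7, 0.6], [-0.8, -1.3], [-1.6, -0.7]]
handle [ 468.  -224.9  149.5]
hinge [ 596.  -202.4  100. ]
slot- [ 530.5 -242.3   75.5]
slot+ [ 520.8 -187.2   75.5]
A [[457.0, 171.0, 22.0], [515.0, 357.0, 22.0], [634.0, 320.0, 22.0], [582.0, 139.0, 22.0]] [547.1 246.7  22. ] 600.2000688314027
B [[328.0, 461.0, 22.0], [408.0, 643.0, 22.0], [520.0, 592.0, 22.0], [445.0, 414.0, 22.0]] [425.5 527.3  22. ] 677.5176453071485
A side [[551.0, 138.0, 22.0], [444.0, 176.0, 22.0], [505.0, 371.0, 22.0], [617.0, 325.0, 22.0]] [528.96070443 252.24988273  22.        ]
jar [583.  12.  75.]
dish [449.  -2.  15.]
t 0.15 pos [ 250.3 -679.7  230.4] w 85.4 F [-0.4 -1.   1.1] xaxis yaw -1.218
turn [-1.000e-03  2.000e-03 -1.771e+00] shift [-1.408 -1.442 -0.276]
['PlanningError', 'close_job', 'get_image', 'hold_point_z', 'observe']
18.700000000000003
```

```bash
python3 -m pendant '[[0,0,-0.6,-0.7,-0.7,-0.28,1],[0,0,-0.6,-0.7,-0.7,-0.28,1],[0,0,-0.6,-0.7,-0.7,-0.28,1],[0,0,-0.6,-0.7,-0.7,-0.28,1],[0,0,-0.6,-0.7,-0.7,-0.28,1]]'; python3 go.py 467 -225 300 0.173
```

```text
t: 0.65
ee_pos: [351.7, -460.0, 299.6]
tcp_rot: [-0.0, 0.931, -0.365, -0.0]
contact_force: [1.9, -0.7, -0.0]
width: 85.5
t 0.65 pos [ 351.7 -460.   299.6] w 85.5 F [ 1.9 -0.7 -0. ] xaxis yaw -0.747
turn [-1.000e-03  0.000e+00 -1.171e+00] shift [-3.000e-01 -1.003e+00 -1.000e-03]
```

```bash
python3 -m pendant '[[0,0,-0.6,-0.3,-1.0,0,1],[0,0,-0.6,-0.3,-1.0,0,1],[0,0,-0.6,-0.3,-1.0,0,1],[0,0,-0.6,-0.3,-1.0,0,1],[0,0,-0.6,-0.3,-1.0,0,1]]';python3 -m pendant '[[0,0,-0.57,0,0,0,-0.1],[0,0,-0.57,0,0,0,-0.1],[0,0,-0.57,0,0,0,-0.1],[0,0,-0.57,0,0,0,-0.1],[0,0,-0.57,0,0,0,-0.1]]' 40; python3 go.py 467 -225 300 0.173
python3 - <<'E'
from plant import *
import cv2,pickle
i=get_image("wrist");pickle.dump(i,open("w1.pkl","wb"));cv2.imwrite("pics/w1.png",cv2.resize(i["color"][:,:,::-1],None,fx=1.5,fy=1.5,interpolation=cv2.INTER_CUBIC))
E
```

```text
t: 1.15
ee_pos: [461.5, -235.6, 299.4]
tcp_rot: [0.0, 0.991, -0.137, 0.0]
contact_force: [1.5, 0.0, -0.4]
width: 85.0
t: 1.65
ee_pos: [461.0, -237.5, 299.2]
tcp_rot: [-0.0, 0.996, 0.084, -0.0]
contact_force: [0.1, -0.5, -0.2]
width: 38.6
t 1.65 pos [ 461.  -237.5  299.2] w 38.6 F [ 0.1 -0.5 -0.2] xaxis yaw 0.169
turn [-0.     0.    -0.005] shift [ 0.032 -0.045 -0.003]
```

View pics/w1.png

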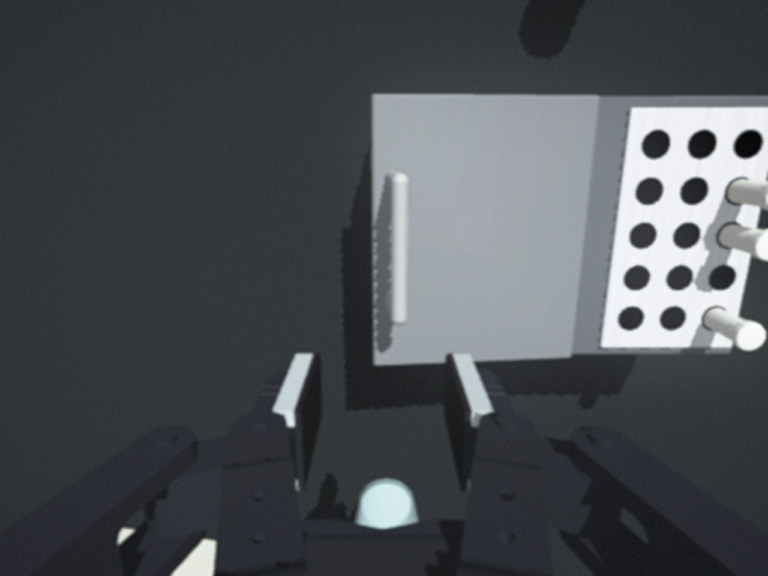

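The wrist view shows the handle bar from (398,176) to (398,322), the flap's free edge at x≈373 from y 95 to 365, and the hinge edge from (599,97) to (571,357). I'll add these points to the fit.

```bash
python3 - <<'E'
import fit,pickle;from fit import *
w=pickle.load(open("w1.pkl","rb"));fit.d["w"]=w
for uv,p in(((399,249),(132,44,0)),((373,95),(145,6,90)),((374,365),(145,6,-90)),((599,97),(0,3,90)),((571,357),(0,3,-90)))*2:
    fit.obs.append(("w",(uv[0]/1.5,uv[1]/1.5),"f",p))
r=least_squares(res,np.load("P.npy"),loss="soft_l1");P=r.x;print(P);print(np.round(np.reshape(r.fun,(-1,2)),1).tolist());np.save("P.npy",P)
for n,p in(("handle",fl(132,44,0,P[3])),("hinge",(64,0,100)),("slot-",(-7.5,-28,75.5)),("slot+",(-7.5,28,75.5))):print(n,W(np.array(p),P).round(1))
print("bar if z=149",plane(w,399/1.5,249/1.5,149).round(1))
E
python3 go.py 468 -225 127 0.173
```

```text
[ 5.32169082e+02 -2.17443297e+02  1.72410950e-01  5.41506517e-02]
[[-0.4, -0.7], [-1.0, -1.2], [-0.4, -0.9], [-2.3, -2.0], [-0.9, -0.5], [-0.3, -1.1], [-0.7, 0.8], [-1.0, -0.9], [-0.9, -1.3], [-1.0, -1.1], [-1.5, -1.4], [-1.6, -0.8], [0.9, -0.5], [-0.5, -2.0], [-1.3, -1.3], [-0.6, 1.0], [-0.3, -0.2], [0.5, -1.3], [0.7, -1.1], [0.1, -0.5], [-0.6, 1.0], [-0.3, -0.2], [0.5, -1.3], [0.7, -1.1], [0.1, -0.5]]
handle [ 467.7 -228.7  151.1]
hinge [ 595.2 -206.5  100. ]
slot- [ 529.6 -246.3   75.5]
slot+ [ 520.  -191.1   75.5]
bar if z=149 [ 468.3 -228.1  149. ]
t 1.7 pos [ 461.  -237.6  299.2] w 38.2 F [-0.2  0.7 -0.2] xaxis yaw 0.169
turn [-0.     0.    -0.005] shift [ 0.036 -0.045  0.689]
```

```bash
python3 -m pendant '[[0,0,0,0.034,-0.033,0.15,-0.1],[0,0,0,0.034,-0.033,0.35,-0.1],[0,0,0,0.034,-0.033,0.55,-0.1],[0,0,0,0.034,-0.033,0.67,-0.1],[0,0,0,0.034,-0.033,0.67,-0.1]]'; python3 -m pendant '[[0,0,0,0,0,0,-1],[0,0,0,0,0,0,-1],[0,0,0,0,0,0,-1],[0,0,0,0,0,0,-1],[0,0,0,0,0,0,-1]]' 30;  python3 go.py 468 -228 132 0.173
```

```text
t: 2.2
ee_pos: [465.1, -226.8, 128.1]
tcp_rot: [-0.002, 0.996, 0.085, -0.004]
contact_force: [-1.0, 1.0, -0.0]
width: 38.6
t: 2.7
ee_pos: [469.1, -228.5, 133.0]
tcp_rot: [0.001, 0.996, 0.086, 0.001]
contact_force: [-0.1, -1.3, 1.6]
width: 9.2
t 2.7 pos [ 469.1 -228.5  133. ] w 9.2 F [-0.1 -1.3  1.6] xaxis yaw 0.172
turn [ 0.002 -0.003 -0.002] shift [-0.004 -0.003  0.004]
```

```bash
python3 - <<'E'
import numpy as np
a=0.384+np.linspace(0,1.7,21);R=139.1
p=np.c_[-R*np.cos(a),-R*np.sin(a)]/250
for k in range(0,20,5):print(k,(p[k+1:k+6]-p[k]).round(3).tolist())
E
```

```text
0 [[0.02, -0.043], [0.043, -0.084], [0.069, -0.123], [0.099, -0.16], [0.132, -0.194]]
5 [[0.036, -0.031], [0.074, -0.059], [0.114, -0.084], [0.156, -0.105], [0.2, -0.123]]
10 [[0.045, -0.014], [0.091, -0.024], [0.138, -0.029], [0.186, -0.031], [0.233, -0.029]]
15 [[0.047, 0.006], [0.093, 0.016], [0.138, 0.03], [0.182, 0.048], [0.224, 0.07]]
```

```bash
python3 -m pendant '[[0,0,0,0.02,0,-0.043,-1],[0,0,0,0.043,0,-0.084,-1],[0,0,0,0.069,0,-0.123,-1],[0,0,0,0.099,0,-0.16,-1],[0,0,0,0.132,0,-0.194,-1]]' 25; python3 go.py 468 -228 132 0.173
python3 -m pendant '[[0,0,0,0.036,0,-0.031,-1],[0,0,0,0.074,0,-0.059,-1],[0,0,0,0.114,0,-0.084,-1],[0,0,0,0.156,0,-0.105,-1],[0,0,0,0.2,0,-0.123,-1]]'; python3 go.py 468 -228 132 0.173
```

```text
t: 3.2
ee_pos: [501.0, -222.8, 181.1]
tcp_rot: [0.0, 0.996, 0.086, -0.0]
contact_force: [1.4, -4.4, -4.9]
width: 8.7
t 3.2 pos [ 501.  -222.8  181.1] w 8.7 F [ 1.4 -4.4 -4.9] xaxis yaw 0.172
turn [ 0.001  0.001 -0.001] shift [-0.134 -0.002  0.197]
t: 3.7
ee_pos: [548.2, -214.6, 212.0]
tcp_rot: [0.001, 0.996, 0.085, -0.003]
contact_force: [-4.4, -4.7, 5.7]
width: 8.9
t 3.7 pos [ 548.2 -214.6  212. ] w 8.9 F [-4.4 -4.7  5.7] xaxis yaw 0.171
turn [ 0.001  0.007 -0.003] shift [-0.323 -0.002  0.322]
```

Tracking cleanly with small forces, so I'll continue the arc.

```bash
python3 -m pendant '[[0,0,0,0.045,0,-0.014,-1],[0,0,0,0.091,0,-0.024,-1],[0,0,0,0.138,0,-0.029,-1],[0,0,0,0.186,0,-0.031,-1],[0,0,0,0.233,0,-0.029,-1]]'
python3 -m pendant '[[0,0,0,0.047,0,0.006,-1],[0,0,0,0.093,0,0.016,-1],[0,0,0,0.138,0,0.03,-1],[0,0,0,0.182,0,0.048,-1],[0,0,0,0.224,0,0.07,-1]]';python3 -m pendant '[[0,0,0,0,0,0,-1],[0,0,0,0,0,0,-1],[0,0,0,0,0,0,-1]]'; python3 go.py 468 -228 132 0.173
python3 - <<'E'
from plant import *
import cv2,numpy as np
a=get_image("side")["color"][70:190,180:310,::-1];b=get_image("wrist")["color"][:,:,::-1]
a=cv2.resize(a,(390,360),interpolation=cv2.INTER_CUBIC);b=cv2.resize(b,(400,300),interpolation=cv2.INTER_AREA)
o=np.zeros((360,790,3),np.uint8);o[:,:390]=a;o[:300,390:]=b;cv2.imwrite("pics/c2.png",o)
E
```

```text
t: 4.2
ee_pos: [608.0, -204.0, 218.7]
tcp_rot: [0.0, 0.996, 0.086, -0.0]
contact_force: [-1.7, -4.3, 0.6]
width: 8.5
t: 4.7
ee_pos: [663.5, -194.0, 200.2]
tcp_rot: [0.0, 0.996, 0.086, -0.0]
contact_force: [-1.3, -4.5, 2.3]
width: 9.5
t: 5.0
ee_pos: [663.7, -194.0, 200.3]
tcp_rot: [-0.0, 0.996, 0.086, 0.001]
contact_force: [1.4, -4.8, -0.9]
width: 9.1
t 5.0 pos [ 663.7 -194.   200.3] w 9.1 F [ 1.4 -4.8 -0.9] xaxis yaw 0.172
turn [ 0.    -0.002 -0.001] shift [-0.795 -0.     0.272]
```

View pics/c2.png

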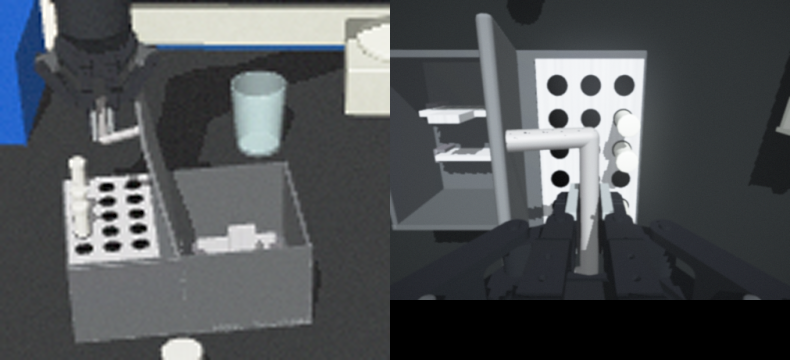

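The flap stands open past upright: the bar sits at about 1.76 rad by arc. The side crop shows the pit open with a tab at about (240,235). I'll release the bar, lift away, turn and look into the bay.

```bash
python3 -m pendant '[[0,0,0,0,0,0,-0.43],[0,0,0,0,0,0,-0.43],[0,0,0,0,0,-0.1,-0.43],[0,0,0,0,0,-0.25,-0.43],[0,0,0,0,0,-0.44,-0.43]]'
python3 -m pendant '[[0,0,-0.1,-0.15,0,-0.02,-0.43],[0,0,-0.3,-0.35,0,-0.02,-0.43],[0,0,-0.5,-0.55,0,-0.02,-0.2],[0,0,-0.7,-0.56,0,-0.02,-0.2],[0,0,-0.85,-0.56,0,-0.02,-0.2]]'; python3 go.py 525 -219 300 1.744
```

```text
t: 5.6
ee_pos: [660.9, -191.4, 309.8]
tcp_rot: [-0.002, 0.996, 0.087, -0.002]
contact_force: [0.9, -0.6, -0.3]
width: 24.2
t: 6.1
ee_pos: [522.1, -216.7, 315.9]
tcp_rot: [-0.001, 0.912, 0.41, -0.001]
contact_force: [1.1, -0.2, 0.1]
width: 34.2
t 6.1 pos [ 522.1 -216.7  315.9] w 34.2 F [ 1.1 -0.2  0.1] xaxis yaw 0.845
turn [-0.003 -0.    -1.144] shift [0.001 0.015 0.063]
```

```bash
python3 -m pendant '[[0,0,-0.6,0,0.015,0.06,-0.2],[0,0,-0.6,0,0.015,0.06,-0.2],[0,0,-0.8,0,0.015,0.06,-0.2],[0,0,-0.8,0,0.015,0.06,-0.2],[0,0,-0.95,0,0.015,0.06,-0.2]]';python3 -m pendant '[[0,0,-0.19,0,0,0,-0.2],[0,0,-0.19,0,0,0,-0.2],[0,0,-0.19,0,0,0,-0.2]]'; python3 go.py 525 -219 300 1.744
python3 - <<'E'
from plant import *
import cv2,pickle
i=get_image("wrist");pickle.dump(i,open("w2.pkl","wb"));cv2.imwrite("pics/w2.png",cv2.resize(i["color"][:,:,::-1],None,fx=1.5,fy=1.5,interpolation=cv2.INTER_CUBIC))
E
```

```text
t: 6.6
ee_pos: [527.3, -218.3, 300.9]
tcp_rot: [-0.001, 0.699, 0.715, 0.001]
contact_force: [1.2, 0.5, -0.5]
width: 33.9
t: 6.9
ee_pos: [527.3, -219.4, 300.9]
tcp_rot: [-0.0, 0.647, 0.762, 0.0]
contact_force: [0.4, 0.0, -0.2]
width: 33.9
t 6.9 pos [ 527.3 -219.4  300.9] w 33.9 F [ 0.4  0.  -0.2] xaxis yaw 1.733
turn [-0.    -0.001 -0.014] shift [ 0.003 -0.009  0.003]
```

View pics/w2.png

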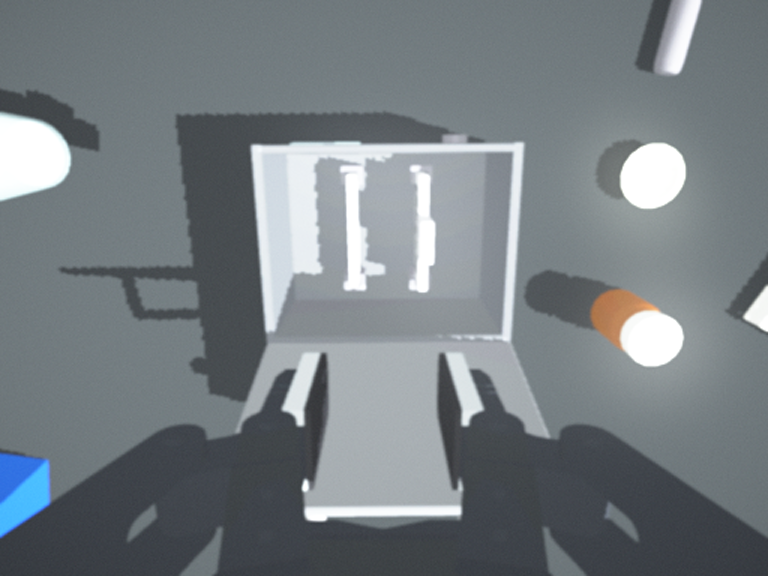

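The filter plate (tab at (427,242)) is in the right-hand slot, which is digester +y, and the blank is at x≈353. I'll check this against the fit.

```bash
python3 - <<'E'
import pickle;from fit import *
w=pickle.load(open("w2.pkl","rb"));P=np.load("P.npy")
print("pred tab top",proj(w,W(np.array([-7.5,28,93]),P))*1.5,"pred blank top",proj(w,W(np.array([-7.5,-28,43]),P))*1.5)
for c in((-70,-84),(-70,84),(60,84),(60,-84)):print(c,proj(w,W(np.array([*c,100.]),P))*1.5)
print(plane(w,427.5/1.5,242/1.5,93))
im=w["color"];c=cv2.resize(im[85:240,160:360,::-1],None,fx=4,fy=4,interpolation=cv2.INTER_CUBIC);cv2.imwrite("pics/w2c.png",c[:600])
E
python3 go.py 520 -191 120 1.743
```

```text
pred tab top [425.98954533 245.03245926] pred blank top [351.73857296 233.69489147]
(-70, -84) [260.21506646 156.42360111]
(-70, 84) [512.36979488 153.81827254]
(60, 84) [501.30071039 336.12987955]
(60, -84) [273.97316601 338.24936144]
[ 517.64335831 -190.49023268   93.        ]
t 6.95 pos [ 527.4 -219.6  300.9] w 33.9 F [-0.3  0.3 -0.2] xaxis yaw 1.733
turn [-0.    -0.001 -0.012] shift [ 0.117 -0.011  0.724]
```

View pics/w2c.png

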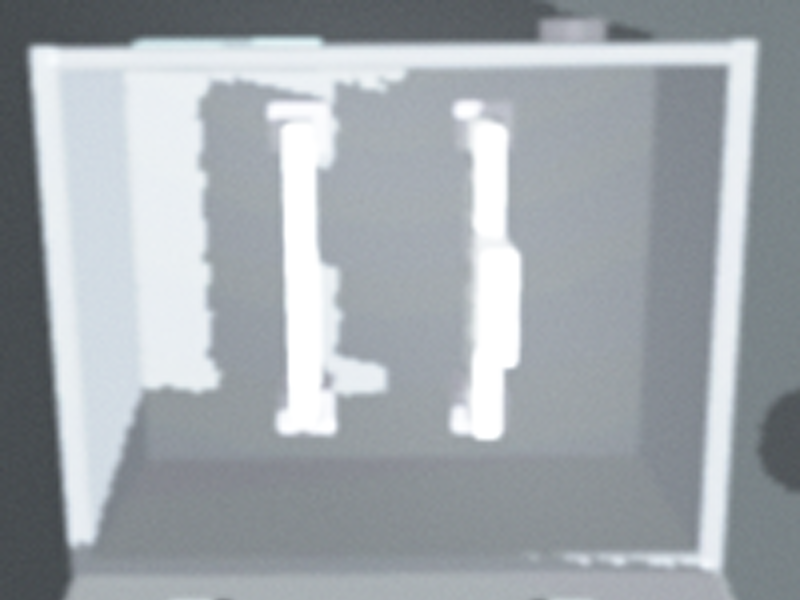

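```bash
python3 -m pendant '[[0,0,-0.012,0.122,-0.014,0.1,-0.2],[0,0,-0.012,0.122,-0.014,0.3,-0.2],[0,0,-0.012,0.122,-0.014,0.5,-0.2],[0,0,-0.012,0.122,-0.014,0.65,-0.2],[0,0,-0.012,0.122,-0.014,0.68,-0.2]]'; python3 go.py 519 -190 61 1.743;  python3 -m pendant '[[0,0,0,0,0,0.06,-0.2],[0,0,0,0,0,0.12,-0.2],[0,0,0,0,0,0.18,-0.2],[0,0,0,0,0,0.24,-0.2],[0,0,0,0,0,0.28,-0.2]]'; python3 -m pendant '[[0,0,0,0,0,0,-0.2]]';python3 go.py 519 -190 61 1.743
```

```text
t: 7.45
ee_pos: [515.7, -190.1, 127.1]
tcp_rot: [-0.004, 0.643, 0.765, -0.002]
contact_force: [0.1, 0.3, 0.4]
width: 33.9
t 7.45 pos [ 515.7 -190.1  127.1] w 33.9 F [0.1 0.3 0.4] xaxis yaw 1.744
turn [-0.01  -0.005  0.001] shift [-0.003  0.015  0.264]
t: 7.95
ee_pos: [518.8, -191.1, 59.8]
tcp_rot: [-0.0, 0.643, 0.766, -0.0]
contact_force: [-0.4, -0.1, 0.1]
width: 34.4
t: 8.05
ee_pos: [518.1, -190.8, 59.5]
tcp_rot: [-0.001, 0.643, 0.766, -0.001]
contact_force: [-0.6, -0.6, 0.2]
width: 33.9
t 8.05 pos [ 518.1 -190.8   59.5] w 33.9 F [-0.6 -0.6  0.2] xaxis yaw 1.745
turn [-0.003 -0.001  0.002] shift [ 0.003  0.004 -0.006]
```

Now close the grip and raise it slowly.

```bash
python3 -m pendant '[[0,0,0,0,0,0,-1],[0,0,0,0,0,0,-1],[0,0,0,0,0,0,-1],[0,0,0,0,0,0,-1],[0,0,0,0,0,0,-1]]' 50; python3 -m pendant '[[0,0,0,0,0,-0.03,-1],[0,0,0,0,0,-0.06,-1],[0,0,0,0,0,-0.09,-1],[0,0,0,0,0,-0.12,-1],[0,0,0,0,0,-0.16,-1]]';python3 -m pendant '[[0,0,0,0,0,-0.06,-1],[0,0,0,0,0,-0.12,-1],[0,0,0,0,0,-0.18,-1],[0,0,0,0,0,-0.25,-1],[0,0,0,0,0,-0.32,-1]]';python3 -m pendant '[[0,0,0,0,0,-0.06,-1],[0,0,0,0,0,-0.12,-1],[0,0,0,0,0,-0.18,-1],[0,0,0,0,0,-0.25,-1],[0,0,0,0,0,-0.32,-1]]'; python3 go.py 519 -190 61 1.743
python3 - <<'E'
from plant import *
import cv2,numpy as np,pickle
s=get_image("side");pickle.dump(s,open("s3.pkl","wb"))
a=s["color"][40:190,170:320,::-1];b=get_image("wrist")["color"][:,:,::-1]
a=cv2.resize(a,(400,400),interpolation=cv2.INTER_CUBIC);b=cv2.resize(b,(400,300),interpolation=cv2.INTER_AREA)
o=np.zeros((400,800,3),np.uint8);o[:,:400]=a;o[:300,400:]=b;cv2.imwrite("pics/c3.png",o)
E
```

```text
t: 8.55
ee_pos: [519.4, -190.4, 61.3]
tcp_rot: [0.0, 0.643, 0.766, 0.001]
contact_force: [0.2, 2.0, 2.4]
width: 7.4
t: 9.05
ee_pos: [519.0, -192.0, 101.6]
tcp_rot: [0.0, 0.643, 0.766, -0.0]
contact_force: [-0.4, 0.6, -0.8]
width: 7.1
t: 9.55
ee_pos: [519.0, -191.1, 182.5]
tcp_rot: [0.0, 0.643, 0.766, 0.0]
contact_force: [1.0, -0.3, -1.9]
width: 7.3
t: 10.05
ee_pos: [518.7, -190.9, 261.9]
tcp_rot: [-0.0, 0.643, 0.766, -0.0]
contact_force: [0.5, -0.5, -1.2]
width: 7.1
t 10.05 pos [ 518.7 -190.9  261.9] w 7.1 F [ 0.5 -0.5 -1.2] xaxis yaw 1.745
turn [-0.001 -0.     0.002] shift [0.003 0.002 0.804]
```

View pics/c3.png

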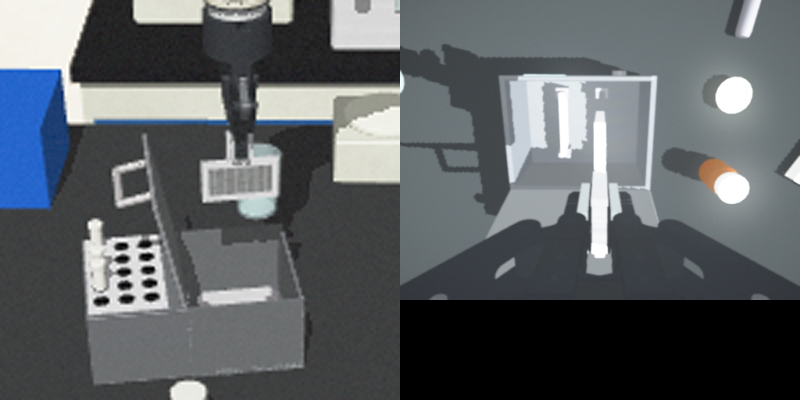

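The filter plate is held upright and clear. The blank is still in its slot and the flap is standing open. Next I carry it to the tray.

```bash
python3 -m pendant '[[0,0,-0.1,0.12,0.02,0,-1],[0,0,-0.22,0.3,0.06,0,-1],[0,0,-0.35,0.48,0.1,0,-1],[0,0,-0.47,0.66,0.14,0,-1],[0,0,-0.6,0.85,0.19,0,-1]]'; python3 go.py 538 248 262 2.839
```

```text
t: 10.65
ee_pos: [527.6, 28.3, 260.0]
tcp_rot: [-0.001, 0.444, 0.896, -0.001]
contact_force: [0.7, -0.1, -0.6]
width: 7.1
t 10.65 pos [527.6  28.3 260. ] w 7.1 F [ 0.7 -0.1 -0.6] xaxis yaw 2.221
turn [-0.002 -0.002 -0.787] shift [ 0.675  0.565 -0.009]
```

```bash
python3 -m pendant '[[0,0,-0.15,0.13,0.1,0,-1],[0,0,-0.3,0.26,0.21,0,-1],[0,0,-0.45,0.4,0.33,0,-1],[0,0,-0.6,0.54,0.45,0,-1],[0,0,-0.78,0.67,0.56,0,-1]]'; python3 -m pendant '[[0,0,0,0,0,0,-1],[0,0,0,0,0,0,-1]]'; python3 go.py 538 248 157 2.839
python3 - <<'E'
from plant import *
import cv2,pickle,numpy as np
d={n:get_image(n) for n in("scene","wrist")};pickle.dump(d,open("d4.pkl","wb"))
a=cv2.resize(d["scene"]["color"][150:300,240:380,::-1],(420,450),interpolation=cv2.INTER_CUBIC);b=cv2.resize(d["wrist"]["color"][:,:,::-1],(380,285),interpolation=cv2.INTER_AREA)
o=np.zeros((450,800,3),np.uint8);o[:,:420]=a;o[:285,420:]=b;cv2.imwrite("pics/c4.png",o)
E
```

```text
t: 11.15
ee_pos: [538.9, 247.1, 260.1]
tcp_rot: [-0.001, 0.152, 0.988, -0.0]
contact_force: [-0.2, -0.5, -1.2]
width: 7.1
t: 11.35
ee_pos: [538.7, 246.1, 259.9]
tcp_rot: [-0.001, 0.154, 0.988, -0.0]
contact_force: [0.1, -0.7, -1.3]
width: 7.1
t 11.35 pos [538.7 246.1 259.9] w 7.1 F [ 0.1 -0.7 -1.3] xaxis yaw 2.832
turn [-0.001 -0.003 -0.009] shift [0.004 0.007 0.412]
```

View pics/c4.png

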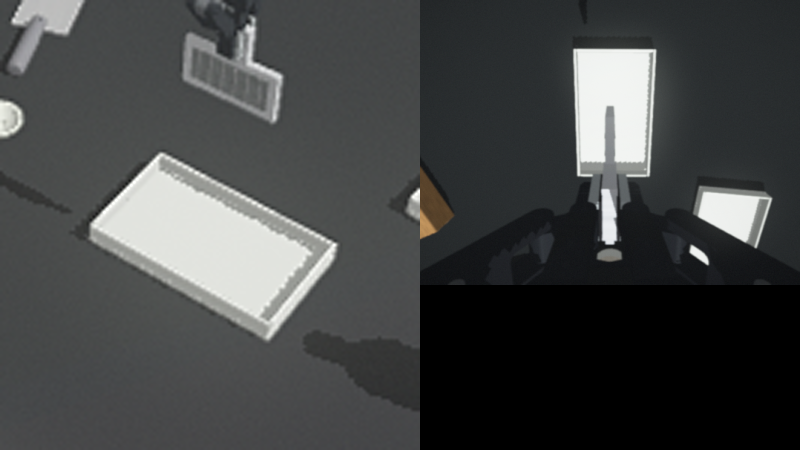

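The tray's rim shows in both views: scene crop corners at (160,153), (336,244), (269,326) and (90,230), and the wrist inset from (574,49) to (650,176). I'll compute its centre and angle.

```bash
python3 - <<'E'
import pickle;from h import *
d=pickle.load(open("d4.pkl","rb"))
for n,uv in(("scene",[(240+x/3,150+y/3) for x,y in((160,153),(336,244),(269,326),(90,230))]),("wrist",[((x-420)*512/380,y*512/380) for x,y in((579,176),(574,49),(655,49),(650,176))])):
    q=np.array([plane(d[n],u,v,22)[:2] for u,v in uv]);print(n,q.round(0).tolist(),q.mean(0).round(1),[cv2.minAreaRect(q.astype(np.float32))])
    for i in range(4):
        e=q[(i+1)%4]-q[i];print(round(np.hypot(*e),1),round(float(np.arctan2(e[1],e[0])),3))
E
```

```text
scene [[453.0, 170.0], [514.0, 358.0], [627.0, 321.0], [571.0, 135.0]] [541.3 246.2] [((541.8922119140625, 245.47921752929688), (197.67642211914062, 122.3158950805664), 72.09965515136719)]
197.7 1.258
119.0 -0.321
193.7 -1.866
122.4 2.854
wrist [[616.0, 318.0], [555.0, 129.0], [443.0, 165.0], [503.0, 354.0]] [529.3 241.4] [((528.9613647460938, 241.51083374023438), (199.30621337890625, 118.59300231933594), 72.26410675048828)]
199.0 -1.88
117.3 2.829
199.0 1.268
118.6 -0.312
```

```bash
python3 -m pendant '[[0,0,0,0.005,-0.005,0.08,-1],[0,0,0,0.01,-0.01,0.18,-1],[0,0,0,0.015,-0.014,0.28,-1],[0,0,0,0.015,-0.014,0.37,-1],[0,0,0,0.015,-0.014,0.41,-1]]'; python3 -m pendant '[[0,0,0,0,0,0,-1],[0,0,0,0,0,0,-1],[0,0,0,0,0,0,-1],[0,0,0,0,0,0,-1],[0,0,0,0,0,0,-1]]'; python3 go.py 534 244 157 2.832
python3 - <<'E'
from plant import *
import cv2,numpy as np
a=cv2.resize(get_image("side")["color"][60:384,170:390,::-1],None,fx=1.8,fy=1.8,interpolation=cv2.INTER_CUBIC);b=cv2.resize(get_image("scene")["color"][110:300,240:380,::-1],None,fx=2.8,fy=3,interpolation=cv2.INTER_CUBIC)
o=np.zeros((590,792,3),np.uint8);o[:a.shape[0],:396]=a[:590,:396];o[:570,396:788]=b[:570,:392];cv2.imwrite("pics/c5.png",o)
E
```

```text
t: 11.95
ee_pos: [534.8, 238.9, 156.0]
tcp_rot: [-0.001, 0.157, 0.988, -0.002]
contact_force: [-0.8, -0.2, -1.1]
width: 7.2
t: 12.45
ee_pos: [536.0, 242.6, 159.1]
tcp_rot: [0.001, 0.156, 0.988, 0.0]
contact_force: [-0.5, -0.1, -0.9]
width: 7.1
t 12.45 pos [536.  242.6 159.1] w 7.1 F [-0.5 -0.1 -0.9] xaxis yaw 2.828
turn [ 0.001  0.001 -0.005] shift [0.009 0.003 0.009]
```

View pics/c5.png

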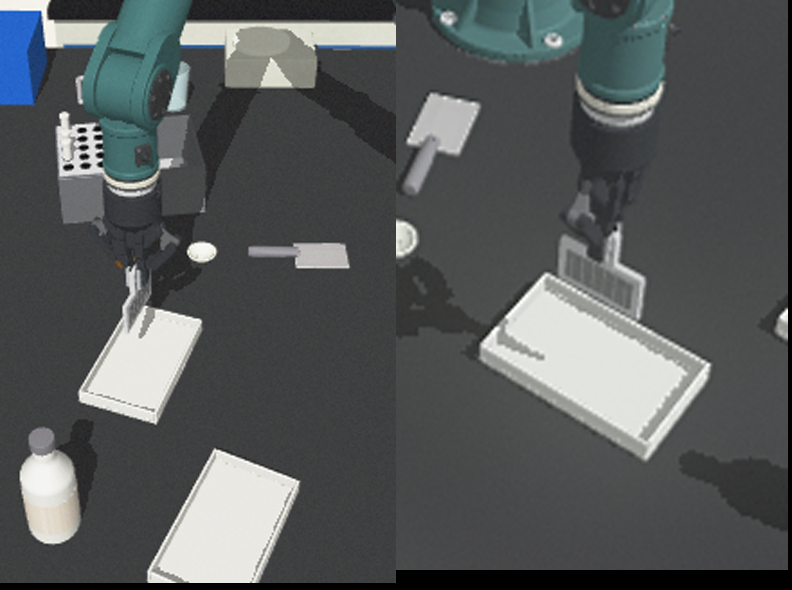

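The plate hangs upright, parallel to the long sides, over the tray's middle. The flap handle is still visible standing at (80,90). Handing in.

```bash
python3 -c "
from plant import *
print(close_job())
o=observe();print(o['t'],o['width'],o['ee_pos'])"
```

```text
the job is handed in; nothing more can be done
None
the job is handed in; nothing more can be done
```

I swung the flap open and drew the filter plate out of the +y slot. I then carried it to the nearer white tray and handed the job in at about 12.5 s with the plate still gripped. `close_job()` reports no verdict, so what follows are my own last checks.

- **Flap:** I moved the handle along its arc to about 1.76 rad by calculation. A picture after drawing the plate out showed it standing open. In the last picture the arm hides most of it, but the handle is still visible.
- **Filter plate:** The fingers closed to 7.1 mm on the tab at 50 N and the pull was clean, with forces of a few newtons. At the end the plate hung upright with its tab on top. By calculation its lower edge was about 102 mm above the tray floor and its faces were within about 0.02 rad of the tray's long sides.
- **Position over the tray:** The two cameras disagreed about the tray's centre: (541, 246) mm from the scene camera and (529, 241) mm from the wrist camera. I aimed between them and the tool ended at (536, 243) mm. The error should be about 7 mm at most, against limits of 30 and 40 mm.
- **Left alone:** After the pull, the blanking plate looked undisturbed in its slot. I sent nothing near the jar or dish except high overhead and saw no sign that they moved, but I did not measure them again at the end.

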